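# Wedge up the tube mixer for a change of feet

## Robot

A 7-joint arm with a two-finger parallel gripper is mounted at the origin on the work surface. World frame = base frame: x ahead of the robot, y to its left, z up, the work surface at z = 0. Lengths are in m, angles in rad, forces in N, time in s.
With the tool pointing down it reaches from about 0.35 to 0.9 m from the base axis. Payload 8.1 kg.
Tool frame: the origin (TCP) lies at the very end of the fingers, on their centre line; the grasp point (between the pads) lies 19 mm behind it; z points along the fingers, y is the direction in which the jaws open and shut (so a half turn about z gives the same grasp; the last joint's range is limited). The gripper opens to 92 mm and grips with 3 to 60 N. Pads are 19 mm wide; open, the fingers measure 130 mm over their backs; the gripper's body (75 mm by 190 mm) begins 47 mm behind the grasp point.
Start: joints at [1.109, 0.434, 0.025, 1.573, -0.012, 1.134, -0.075], TCP at [0.219, -0.585, 0.227] pointing down, gripper open.
Joint ranges: [-2.62, 2.62], [-0.44, 2.09], [-1.27, 1.32], [0.08, 2.57], [-1.32, 4.46], [0.12, 2], [-2.74, 2.74]. Speed limits (rad/s): [2.22, 2.22, 3.01, 3.01, 3.14, 3.14, 3.14].

## Interface

Orientations are given as a unit quaternion [w, x, y, z].
In Python, from plant import r, set_gripper, ik, readout, read_camera gives the robot as it stands. Calls block until the motion is done:
- r.reach(position, orientation): joint-space move of the TCP to a pose.
- r.servo_line(position, attitude=None, v=0.15): straight line of the TCP; attitude=None keeps the orientation; v is the mean speed in m/s.
- r.movej(angles): joint-space move.
- set_gripper(opening, newtons=None): opening from 0.0 (shut) to 1.0 (fully open); newtons is the grip in N (None keeps the last); returns when the fingers have stopped.
- r.dwell(seconds).
- ik(position, orientation): joint angles nearest the present ones, or None.
- readout.observe(): the state.
- read_camera(name): name is "side" or "top"; returns a dict with "color" (480x640x3 uint8, blue, green, red), "range_z" (480x640 float32, m along the optical axis (not along the pixel's ray), 0 where there is no reading), "mtx" (3x3 intrinsics, pixels), "distortion" ([k1, k2, p1, p2, k3] as OpenCV has them; the pictures are not rectified), "origin" and "orientation" of the camera in the world. Camera axes: x right, y up, looking along -z (the intrinsics and any distortion apply to the point x, -y, -z); pixel columns grow to the right and rows downward; lengths in m; the calibration is good to about 2 mm. A picture is of the moment at which its call begins.
A pose or a line that the arm cannot do raises r.IKError and nothing moves.
- r.job_done(): hands the job in, once; it reports no verdict.
The state is a dict: "clock": time; "joint_positions": joint angles; "qd": joint speeds; "joint_torque": joint torques, N m; "position": TCP position; "eef_rot": TCP orientation; "wrist_force": force on the tool from outside, world axes, zero at the start; "torque": the same for the moment, N m; "opening": opening from 0.0 (shut) to 1.0 (fully open).
Only numpy, scipy, OpenCV 4.12 (cv2) and the standard library are available. Lean on these libraries where they do the work, as an engineer would, in place of code of your own. Each camera call takes 0.05 s, during which the arm holds its last target.

## Task

The worn front feet of the tube mixer are to be changed. Pick up the aluminium levelling wedge by its grip block, set it flat on the stone slab in front of the mixer, nose towards it, and push it straight in under the middle of the mixer's front edge until both front feet just come clear of the slab, by about 4 mm, while the rear feet stay down. Finish while still gripping the wedge and holding it there; touch the mixer with nothing but the wedge and leave the spacer block, the jar and the tube rack alone.

Things in the scene. Friction and masses are not known exactly. Their poses are not given: they have to be found in the camera images.
- slab_top (a point): Centre of the top face (30 mm above the bench) of a fixed pale stone slab, 420 (x) x 230 (y) x 30 mm. +x points along it, from the free front part, where the wedge is set down, to the mixer and the steel stop rail (30 mm high, front face at x = +183 mm) on its rear edge; always within 21 deg of the robot's left (+y).
- mixer: Loose tube mixer on the slab: white housing 200 (x) x 180 (y) x 50 mm on four rubber feet 18 mm across, 10 mm high; aluminium tube block on top, up to 84 mm; 0.75 to 1 kg. Origin between the undersides of the feet; +x from its front (grey face, display, knob) to its rear, as the slab's x. Its rear is 0 to 4 mm from the stop rail, which holds it against the push; it tips up about its rear feet.
- mixer_front (a point): Middle of the lower front edge of the mixer's housing, 100 mm before the mixer's origin, 10 mm above the slab while the feet are down: the gap that the wedge enters, free for 65 mm to either side, up to the front feet. Axes as the mixer's.
- foot_front_left (a point): Underside of a front foot, at mixer x = -86, y = +74 mm.
- foot_front_right (a point): Underside of the other front foot, at mixer x = -86, y = -74 mm.
- foot_rear_left (a point): Underside of a rear foot, at mixer x = +86, y = +74 mm.
- foot_rear_right (a point): Underside of the other rear foot, at mixer x = +86, y = -74 mm.
- wedge: Loose aluminium levelling wedge 100 x 30 mm, flat below, 0.16 kg, flat on the bench to the robot's right, nose roughly to its left. Origin: middle of the underside; +x to the nose, z up. Ramp from 3 mm high at x = +50 to 23 mm at x = -30 (1 in 4), then a grip block 50 mm high to x = -50 mm. It meets the mixer's edge with the nose 28 mm in; at 45 mm in the feet are about 4 mm up. Push: up to 12 N.
- wedge_grip (a point): Grasp point in the wedge's upright grip block (20 x 30 x 50 mm): on the block's axis, 30 mm above the wedge's underside, 40 mm behind the wedge's origin; to be gripped across its 30 mm width (wedge y).
- wedge_nose (a point): Lower edge of the wedge's nose, 50 mm ahead of the wedge's origin, in the plane of the underside.
- spacer_center (a point): Centre of a flat square aluminium spacer block, 40 x 40 x 16 mm, loose on the bench near the wedge; stays where it is.
- jar: Small amber glass jar with a white cap, 64 mm across, 85 mm high, loose on the bench; origin under its centre; stays where it is.
- rack: Grey tube rack with white-capped tubes, 70 x 160 x 75 mm high, loose on the bench; origin under its centre; stays where it is.
- slab: The same slab; origin under its centre, on the bench; axes as slab_top.
Things that resemble listed ones, but are neither listed nor needed, are in the scene too. There is more than one size of the wedge; the one meant has the size given above.

How it is judged:
At the end, for the whole second after the job is handed in: Front feet 1.5 to 7.5 mm above the slab, rear feet within 2 mm of it; mixer at rest, under 25 mm from its start, carried by the wedge (over 1 N), untouched by the robot; wedge flat on the slab (3 mm, 0.08 rad), nose 20 mm or more under the edge, gripped with over 2 N (z of foot_front_left in the frame of slab_top between 0.0015 and 0.0075 m and z of foot_front_right in the frame of slab_top between 0.0015 and 0.0075 m and z of each of foot_rear_left, foot_rear_right in the frame of slab_top below 0.002 m and contact force between wedge and mixer above 1 N and contact force between wedge and slab above 0.5 N and z of wedge_nose in the frame of slab_top below 0.003 m and angle between wedge_grip's own z axis and vertical below 0.08 rad and x of wedge_nose in the frame of mixer_front above 0.02 m and contact force between the fingers and wedge above 2 N and contact force between each of the fingers, the arm and mixer below 0.5 N and linear speed of mixer below 0.02 m/s and distance of mixer_front from where it was at the start of the episode below 0.025 m); the arm keeps its last pose, push and grip.
It fails at once if the gripper or arm pushes the mixer (over 3 N) (contact force between any of the fingers, the arm and mixer above 3 N).
It fails at once if the spacer block, the jar or the rack is moved by more than 20 mm (distance of any of spacer_center, jar, rack from where it was at the start of the episode above 0.02 m).
It also fails if it takes over 45 s, if anything falls off the work surface, if the arm or the gripper's body presses on something with over 40 N, if the wrist force passes 120 N, or if a joint passes its speed limit or range.

## Working session

There is one attempt and no reset: what is moved stays moved. The work goes in short steps, each a Python script; the robot and the scene stay as the last script left them, time stands still between calls to the robot, and variables do not carry over. Pictures are saved under pics/ and viewed, and the job is handed in when it is done.

```bash
ls; mkdir -p pics; python3 - <<'E'
from plant import r, set_gripper, ik, readout, read_camera
import cv2,numpy as np
for n in("side","top"):
    c=read_camera(n); cv2.imwrite(f"pics/{n}0.png",c["color"]); np.savez(f"{n}0.npz",**c)
    print(n,c["mtx"].tolist(),c["distortion"],c["origin"],c["orientation"])
print(readout.observe())
E
```

```text
pics
side [[472.9319478603681, 0.0, 318.93981840951], [0.0, 472.9319478603681, 244.9202693039509], [0.0, 0.0, 1.0]] [-0.08734275  0.          0.          0.          0.        ] [ 0.30753958 -0.71266016  0.60642694] [ 0.87313547  0.43819578 -0.09801561 -0.18976789]
top [[434.8115332510471, 0.0, 325.4259034729585], [0.0, 434.8115332510471, 237.7531558438961], [0.0, 0.0, 1.0]] [-0.04694166  0.          0.          0.          0.        ] [ 0.40456826 -0.02661478  1.11618323] [ 0.70812991  0.05564063 -0.08029787 -0.69929136]
{'clock': 0.1, 'joint_positions': array([ 1.10938948,  0.43511085,  0.02500367,  1.57394678, -0.01162076,
        1.13395828, -0.07509468]), 'qd': array([ 2.78690076e-04, -1.78987949e-03,  2.01693275e-04, -3.15288059e-03,
        1.54841647e-03, -6.87484323e-05, -8.25649509e-04]), 'joint_torque': array([ 4.42917182e-03, -6.69120598e+01,  9.88923535e-01, -3.15147865e+01,
       -6.03231881e-02,  3.73354100e-02,  1.02445902e-04]), 'position': array([ 0.21927362, -0.58483496,  0.22607309]), 'eef_rot': array([-6.16391579e-04,  9.83959002e-01,  1.78393594e-01, -1.68194288e-04]), 'wrist_force': array([-0.8253055 , -0.18311923, -0.42055537]), 'torque': array([-0.04561927,  0.0458555 , -0.02557224]), 'opening': 0.9968945075455207}
```

View pics/side0.png

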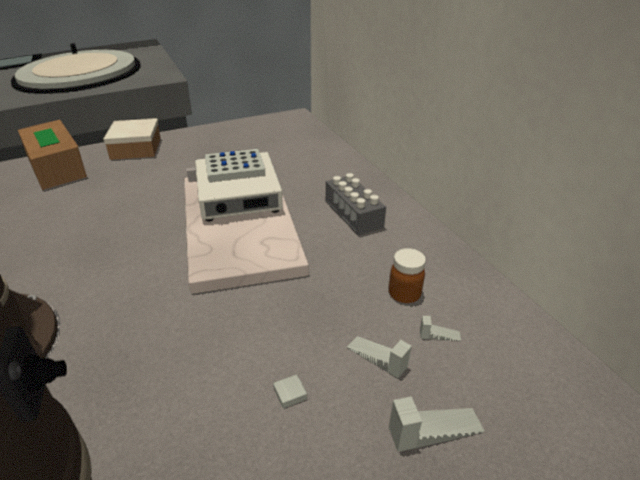

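View pics/top0.png

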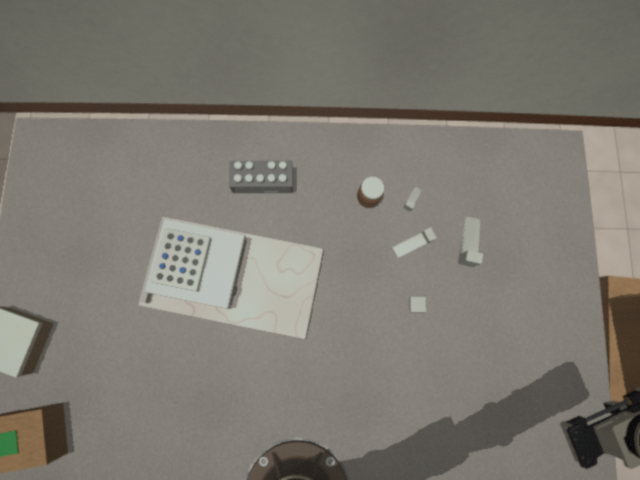

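The top view shows three wedges. The middle one, grip at (431,235) and nose at (395,250), looks the right size. The slab runs from (322,248)/(305,338) at the front to about (150,300) at the rear, with the mixer's front face near (240,270). Next I'll measure in both views.

```bash
cat > h.py <<'E'
import numpy as np,cv2
from scipy.spatial.transform import Rotation as R
def load(n): return dict(np.load(n+".npz"))
def rot(c):
    q=c["orientation"]; return R.from_quat([q[1],q[2],q[3],q[0]]).as_matrix()
def rays(c,px):
    u=cv2.undistortPoints(np.array(px,float).reshape(-1,1,2),c["mtx"],c["distortion"]).reshape(-1,2)
    d=np.c_[u[:,0],-u[:,1],-np.ones(len(u))]
    return d@rot(c).T
def plane(c,px,z):
    d=rays(c,px); o=c["origin"]; return o+d*((z-o[2])/d[:,2])[:,None]
def tri(ca,pa,cb,pb):
    a=rays(ca,pa);b=rays(cb,pb);out=[]
    for x,y in zip(a,b):
        s=np.linalg.lstsq(np.c_[x,-y],cb["origin"]-ca["origin"],rcond=None)[0]
        p=ca["origin"]+s[0]*x;q=cb["origin"]+s[1]*y; out.append([*(p+q)/2,np.linalg.norm(p-q)])
    return np.array(out)
def cloud(c):
    v,u=np.mgrid[:480,:640]; d=rays(c,np.stack([u,v],-1).reshape(-1,2))
    return (c["origin"]+d*c["range_z"].reshape(-1,1)).reshape(480,640,3)
E
python3 - <<'E'
from h import *
s,t=load("side0"),load("top0")
def crop(c,x,y,w,h,k,f):
    cv2.imwrite(f,cv2.resize(c["color"][y:y+h,x:x+w],None,fx=k,fy=k,interpolation=cv2.INTER_CUBIC))
crop(t,385,180,110,140,5,"pics/tw.png") if 0 else crop(t,380,180,110,75,7,"pics/tw.png")
crop(s,335,310,140,80,5,"pics/sw.png")
crop(t,130,205,200,140,4,"pics/ts.png")
crop(s,175,140,140,150,4,"pics/ss.png")
ct=cloud(t);cs=cloud(s)
for n,cl in (("top",ct),("side",cs)):
    z=cl[...,2]
    print(n,"bench z",np.nanmedian(z[320:330,340:380]) if n=="top" else np.median(z[300:330,310:340]))
print(ct[260,290],ct[255,200],ct[270,225],ct[235,431],ct[250,396])
E
```

```text
top bench z 0.0009457124363116964
side bench z -0.000334248956020633
[0.55826386 0.02493345 0.02973114] [0.5560682  0.23153606 0.10607917] [0.52332663 0.17406424 0.09282165] [ 0.62374959 -0.32989301  0.05202531] [ 0.59157931 -0.24870457  0.00720028]
```

View pics/tw.png

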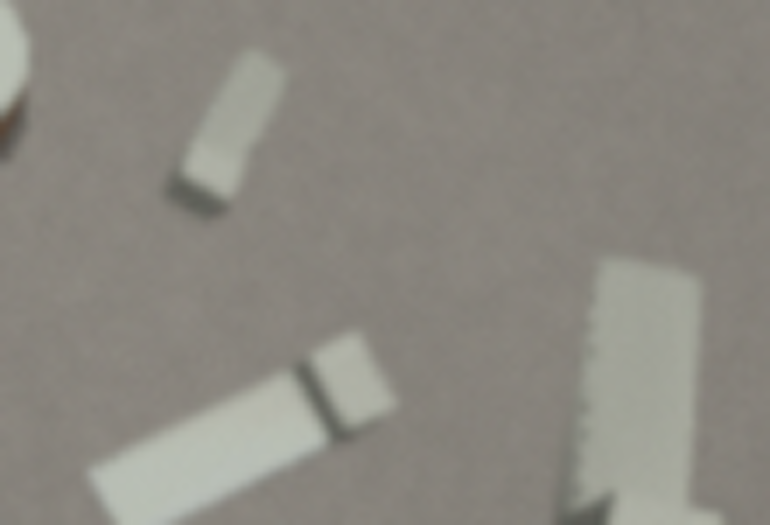

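View pics/sw.png

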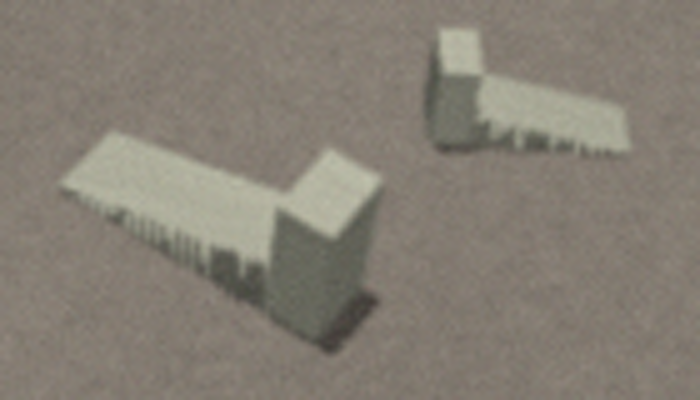

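View pics/ts.png

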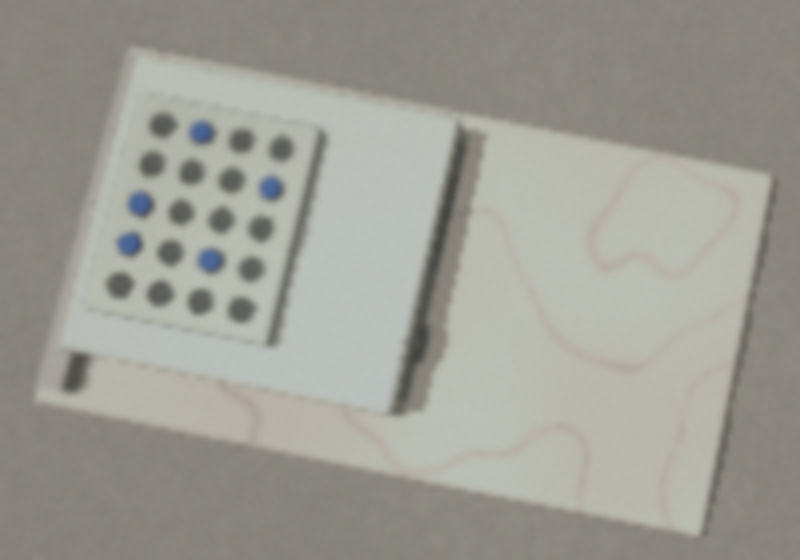

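View pics/ss.png

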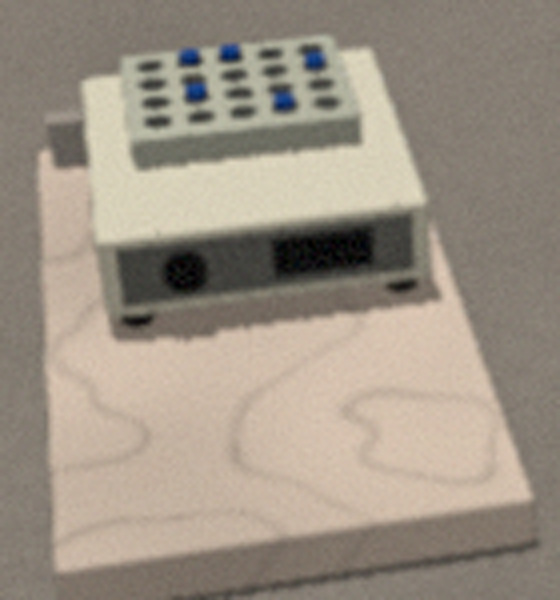

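```bash
python3 - <<'E'
from h import *
np.set_printoptions(precision=4,suppress=True)
s,t=load("side0"),load("top0")
P=lambda l,k,x,y:[((u+.5)/k-.5+x,(v+.5)/k-.5+y) for u,v in l]
tw=P([(312,358),(358,330),(398,405),(345,438),(88,472)],7,380,180)
sw=P([(330,150),(383,182),(333,238),(275,205),(112,130)],5,335,310)
w=tri(t,tw,s,sw);print("wedge A B C D N\n",w)
print("sizes",np.linalg.norm(w[0,:3]-w[1,:3]),np.linalg.norm(w[1,:3]-w[2,:3]),"B-N",np.linalg.norm(w[1,:2]-w[4,:2]))
tm=P([(460,122),(395,413),(772,175),(702,535),(37,400)],4,130,205)
sm=P([(425,203),(97,243),(530,500),(55,572),(40,150)],4,175,140)
m=tri(t,tm,s,sm);print("mixer FR FL slab FR FL RL\n",m)
print("mixer w",np.linalg.norm(m[0,:3]-m[1,:3]),"slab",np.linalg.norm(m[2,:3]-m[3,:3]),np.linalg.norm(m[4,:3]-m[3,:3]))
# masks / clouds
from scipy.spatial import cKDTree
for n,c in(("top",t),("side",s)):
    cl=cloud(c);z=cl[...,2];x=cl[...,0];y=cl[...,1]
    ok=c["range_z"]>0
    reg={"wedge":ok&(z>.006)&(abs(x-.61)<.07)&(abs(y+.29)<.08),"grip":ok&(z>.042)&(abs(x-.61)<.07)&(abs(y+.29)<.08),
     "slab":ok&(abs(z-.03)<.006)&(x>.35)&(x<.75)&(y>-.1)&(y<.4),"house":ok&(abs(z-.09)<.008)&(x>.35)&(x<.75)&(y>-.1)&(y<.4)}
    for k,mk in reg.items():
        if mk.sum()<20: print(n,k,"few");continue
        p=cl[mk]; rc=cv2.minAreaRect((p[:,:2]*1000).astype(np.float32)); print(n,k,mk.sum(),rc,np.median(p[:,2]))
print("plane top: slab",plane(t,tm[2:],.03).tolist(),"house",plane(t,P([(133,48),(460,122),(395,413),(62,345)],4,130,205),.09))
print("side: slab",plane(s,sm[2:],.03),"house",plane(s,sm[:2],.09))
E
```

```text
wedge A B C D N
 [[ 0.6344 -0.3128  0.0515  0.0004]
 [ 0.6444 -0.33    0.05    0.0027]
 [ 0.6169 -0.3433  0.0517  0.0018]
 [ 0.6062 -0.3243  0.0512  0.0016]
 [ 0.5997 -0.2393  0.0036  0.0005]]
sizes 0.0199164711249064 0.030546682987110566 B-N 0.10102268403751888
mixer FR FL slab FR FL RL
 [[ 0.6079  0.1323  0.0895  0.001 ]
 [ 0.4349  0.1622  0.0912  0.001 ]
 [ 0.5881 -0.0566  0.0286  0.0026]
 [ 0.365  -0.0163  0.0299  0.0017]
 [ 0.4418  0.3934  0.0308  0.0002]]
mixer w 0.1755406928248049 slab 0.22670030292011287 0.41688227322286275
top wedge 495 ((605.3518676757812, -291.37750244140625), (131.3340606689453, 121.93871307373047), 9.544875144958496) 0.018062349610029393
top grip 106 ((627.203369140625, -327.5765686035156), (30.539531707763672, 21.87089729309082), 28.524383544921875) 0.050957902617222106
top slab 8562 ((582.3004150390625, 157.06642150878906), (419.6043701171875, 366.281494140625), 79.5599594116211) 0.030779917241107957
top house 3776 ((541.1317138671875, 246.74557495117188), (203.86622619628906, 181.11976623535156), 79.55807495117188) 0.09060745061491104
side wedge 1124 
[... 294 characters left out ...]
280639648438), (420.26092529296875, 373.233154296875), 79.63170623779297) 0.029798209574240175
side house 2295 ((539.4657592773438, 245.04116821289062), (204.56068420410156, 181.30722045898438), 79.38485717773438) 0.08877740833872927
plane top: slab [[0.5891290496467693, -0.05685957657348469, 0.030000000000000027], [0.3658523770703921, -0.016445744213734535, 0.030000000000000027], [0.44176896436267504, 0.39371087195125287, 0.030000000000000027]] house [[0.6506 0.3311 0.09  ]
 [0.6082 0.1321 0.09  ]
 [0.4354 0.1623 0.09  ]
 [0.4718 0.3586 0.09  ]]
side: slab [[ 0.586  -0.0581  0.03  ]
 [ 0.3641 -0.0163  0.03  ]
 [ 0.4421  0.3949  0.03  ]] house [[0.6071 0.1314 0.09  ]
 [0.4347 0.1642 0.09  ]]
```

Sizes and heights agree: the grip block measures 20x31 mm with its top at 51 mm, the slab is at 30 mm, and the mixer's top edge is at 90 mm. Before grasping I'll check the IK and neighbouring objects.

```bash
cat >> h.py <<'E'
def q(yaw): a=yaw/2; return [0,float(np.cos(a)),float(np.sin(a)),0]   # tool x at heading yaw, z down
WH=np.radians(116.3); MH=np.radians(79.6)
G=np.array([.6258,-.3275]); M=np.array([.5217,.1475]); U=np.array([np.cos(MH),np.sin(MH)])
def slabpt(d): return M+U*(d-.09)
E
python3 - <<'E'
from h import *
from plant import r, set_gripper, ik, readout, read_camera
np.set_printoptions(precision=3,suppress=True)
for off in (0,np.pi):
    for nm,xy,z,y in(("g",G,.15,WH),("g",G,.011,WH),("s",slabpt(-.03),.15,MH),("s",slabpt(-.03),.041,MH),("s",slabpt(.05),.041,MH)):
        y2=(y+off+np.pi)%(2*np.pi)-np.pi
        print(nm,z,ik([*xy,z],q(y2)))
t=load("top0");cl=cloud(t);z=cl[...,2];m=(z>.008)&(cl[...,1]<-.1)&(cl[...,0]>.4)&(cl[...,0]<.85)&(cl[...,1]>-.55)
n,l,st,ce=cv2.connectedComponentsWithStats(m.astype(np.uint8))
for i in range(1,n):
    if st[i,4]>20: p=cl[l==i];print(st[i,4],p.min(0),p.max(0))
E
```

```text
g 0.15 [ 0.643  0.665 -0.402  1.411  0.272  1.12   0.658]
g 0.011 [ 0.61   0.802 -0.339  1.519  0.317  0.875  0.621]
s 0.15 [ 0.308  0.391 -0.611  1.929  0.281  0.907 -0.625]
s 0.041 [ 0.201  0.535 -0.49   2.034  0.399  0.665 -0.731]
s 0.041 [ 0.116  0.586 -0.584  1.969  0.478  0.725 -0.939]
g 0.15 [ 0.257  0.634  0.249  1.452 -0.167  1.076 -2.144]
g 0.011 [ 0.25   0.785  0.26   1.558 -0.248  0.832 -2.078]
s 0.15 [ 0.602  0.539 -1.06   1.908  0.552  1.023  2.259]
s 0.041 [ 0.574  0.751 -1.072  2.006  0.851  0.922  2.   ]
s 0.041 [ 0.412  0.784 -1.072  1.947  0.859  0.96   1.87 ]
640 [ 0.704 -0.209  0.008] [ 0.765 -0.145  0.091]
141 [ 0.699 -0.311  0.008] [ 0.752 -0.27   0.039]
797 [ 0.551 -0.473  0.008] [ 0.681 -0.41   0.074]
436 [ 0.581 -0.344  0.008] [ 0.642 -0.251  0.056]
260 [ 0.435 -0.321  0.009] [ 0.473 -0.28   0.023]
```

```bash
python3 - <<'E'
from h import *
from plant import r, set_gripper, ik, readout, read_camera
np.set_printoptions(precision=4,suppress=True)
set_gripper(0.56,20)
r.reach([*G,.15],q(WH))
o=readout.observe();print(o["clock"],o["position"],o["opening"],o["wrist_force"])
c=read_camera("side");cv2.imwrite("pics/side1.png",c["color"])
r.servo_line([*G,.012],v=.1)
o=readout.observe();print(o["clock"],o["position"],o["wrist_force"])
set_gripper(0.0,45)
o=readout.observe();print(o["clock"],o["position"],o["opening"],o["wrist_force"])
r.servo_line([*G,.13],v=.12)
o=readout.observe();print(o["clock"],o["position"],o["opening"],o["wrist_force"])
c=read_camera("side");cv2.imwrite("pics/side2.png",c["color"]);np.savez("side2.npz",**c)
c=read_camera("top");cv2.imwrite("pics/top2.png",c["color"]);np.savez("top2.npz",**c)
E
```

```text
2.7 [ 0.6248 -0.3295  0.1502] 0.5591596341328143 [ 0.1347 -0.715  -0.0346]
4.2833 [ 0.6263 -0.3277  0.0128] [-0.2596 -0.6023 -1.2193]
4.7667 [ 0.626  -0.3275  0.0123] 0.32466496313315324 [-0.158   0.8205  1.9481]
5.9 [ 0.6252 -0.3273  0.1289] 0.3254680540075296 [ 0.1308 -0.1345 -1.423 ]
```

View pics/side2.png

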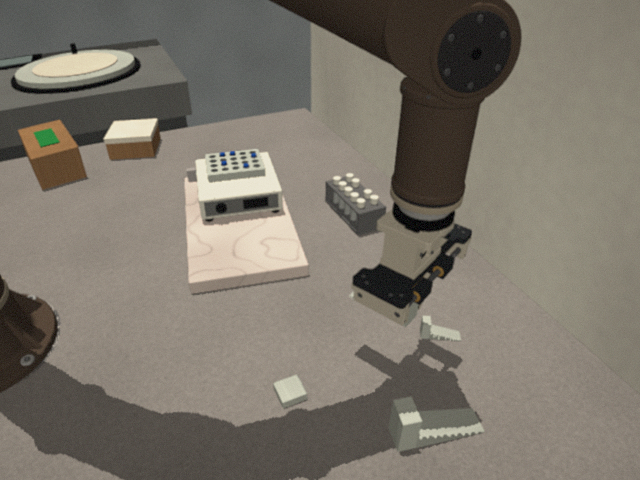

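The gripper holds the wedge at a 29.9 mm opening; its nose tip shows at (355,292). Spacer and jar are untouched. Now to the slab.

```bash
python3 - <<'E'
from h import *
from plant import r, set_gripper, ik, readout, read_camera
np.set_printoptions(precision=4,suppress=True)
p=slabpt(-.04)
r.reach([*p,.13],q(MH))
r.servo_line([*p,.052],v=.08)
o=readout.observe();print(o["clock"],o["position"],o["opening"],o["wrist_force"])
z=.046;b=o["wrist_force"][2]
while z>.036:
    r.servo_line([*p,z],v=.02); o=readout.observe();f=o["wrist_force"][2]-b
    print(round(z,4),o["position"],o["wrist_force"],round(o["clock"],2))
    if f>3: break
    z-=.0015
for n in("side","top"):
    c=read_camera(n);cv2.imwrite(f"pics/{n}3.png",c["color"]);np.savez(f"{n}3.npz",**c)
    cv2.imwrite(f"pics/{n}3c.png",cv2.resize(c["color"][140:300,150:350],None,fx=4,fy=4,interpolation=cv2.INTER_CUBIC)[:600])
E
```

```text
8.5083 [0.4986 0.0197 0.0524] 0.32198543708205163 [-0.7982  0.2915 -1.8445]
0.046 [0.4982 0.0196 0.0459] [ 0.4126  0.2628 -1.3213] 8.96
0.0445 [0.4982 0.0196 0.0444] [-0.4453 -0.1848 -2.3581] 9.21
0.043 [0.4982 0.0196 0.0429] [ 0.2077  0.2139 -1.1267] 9.46
0.0415 [0.4984 0.0197 0.0421] [-2.1812 -0.0523  7.4357] 9.71
```

View pics/side3c.png

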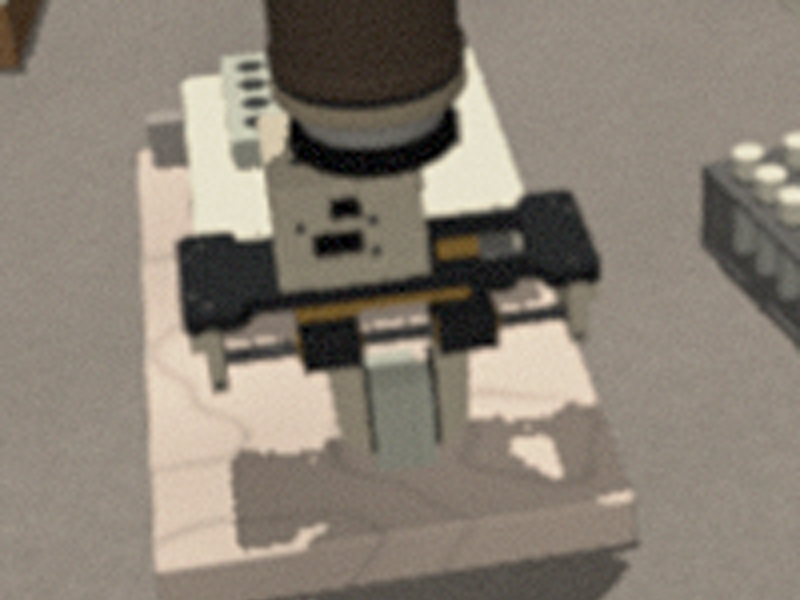

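View pics/top3.png

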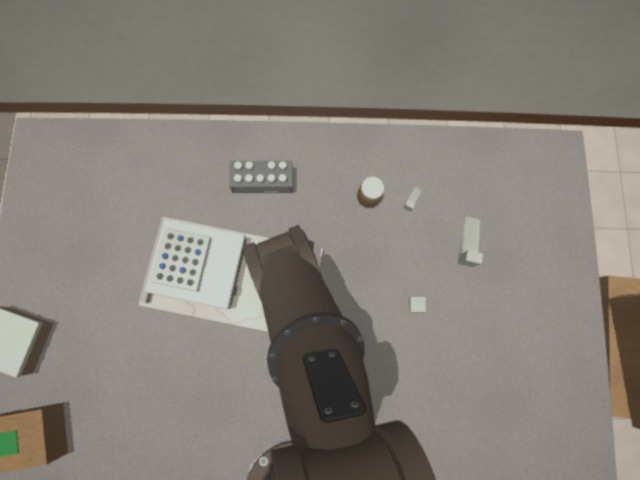

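The wedge sits on the slab: contact came at TCP z = 0.042, where 0.0423 was expected. The block is upright at (405,410) in the crop, and the mixer is unmoved. Now I'll push in.

```bash
python3 - <<'E'
from h import *
from plant import r, set_gripper, ik, readout, read_camera
np.set_printoptions(precision=4,suppress=True)
def rep(d):
    o=readout.observe(); print(round(d,4),"act d",round(float((o["position"][:2]-M)@U)+.09,4),o["position"],"fpush",round(float(-o["wrist_force"][:2]@U),2),"fz",round(o["wrist_force"][2],2),round(o["clock"],2),round(o["opening"],3))
    return o
rep(-.04)
r.servo_line([*slabpt(0.0),.0415],v=.05);rep(0)
r.servo_line([*slabpt(0.02),.0415],v=.03);rep(.02)
for d in(.024,.028,.032,.036,.04):
    r.servo_line([*slabpt(d),.0415],v=.02);r.dwell(.1);o=rep(d)
    if -o["wrist_force"][:2]@U>20: break
for n in("side","top"):
    c=read_camera(n);cv2.imwrite(f"pics/{n}4.png",c["color"]);np.savez(f"{n}4.npz",**c)
    if n=="side":cv2.imwrite(f"pics/{n}4c.png",cv2.resize(c["color"][130:280,160:330],None,fx=4,fy=4,interpolation=cv2.INTER_CUBIC)[:600])
E
```

```text
-0.04 act d -0.0399 [0.4985 0.0197 0.0421] fpush 0.63 fz 8.33 9.81 0.327
0 act d -0.0002 [0.5062 0.0587 0.0421] fpush 1.62 fz 6.39 10.76 0.326
0.02 act d 0.0195 [0.5098 0.078  0.0421] fpush 1.23 fz 6.28 11.57 0.322
0.024 act d 0.0235 [0.5105 0.0819 0.0421] fpush 3.08 fz 7.16 12.03 0.322
0.028 act d 0.0275 [0.5113 0.0859 0.0421] fpush 3.36 fz 7.25 12.47 0.325
0.032 act d 0.0307 [0.5118 0.0891 0.0421] fpush 4.88 fz 7.4 12.93 0.325
0.036 act d 0.0329 [0.5123 0.0912 0.0421] fpush 10.95 fz 11.39 13.38 0.321
0.04 act d 0.0363 [0.5129 0.0945 0.0421] fpush 13.33 fz 11.74 13.82 0.327
```

View pics/side4c.png

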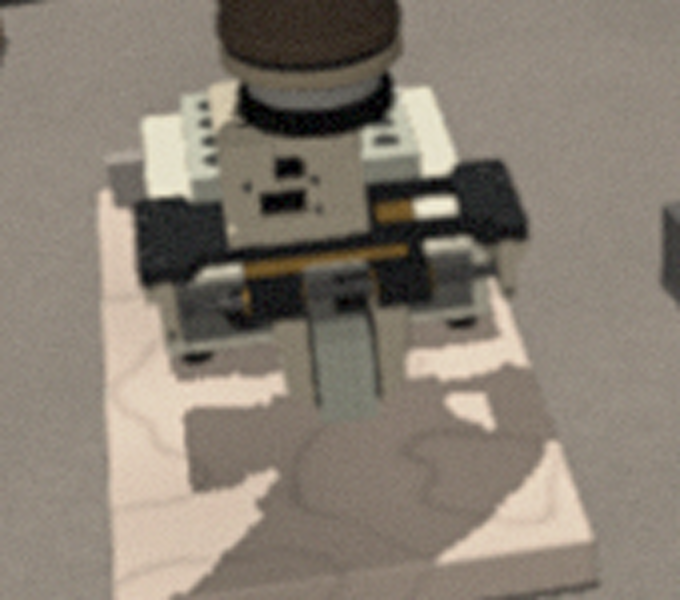

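View pics/top4.png

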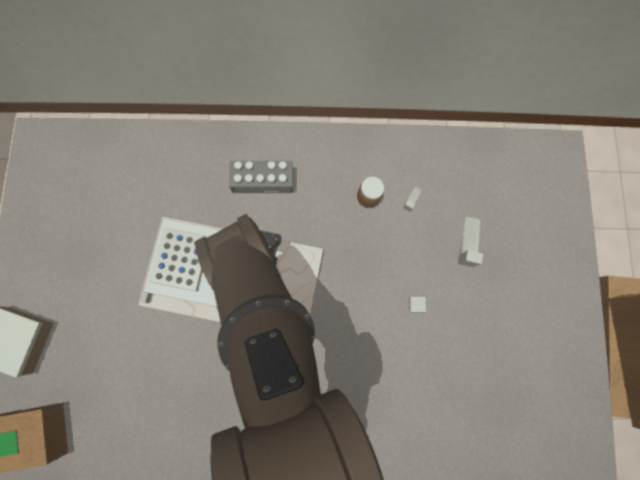

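```bash
cat >> h.py <<'E'
def tilt(c0,c1):
    # housing-top pixels visible in both pictures; tilt about mixer y and displacement at front edge / rear feet, from depth change along z
    V=np.array([-U[1],U[0]]); a=cloud(c0);b=cloud(c1)
    la=(a[...,:2]-M)@U; wa=(a[...,:2]-M)@V
    col=np.abs(c0["color"].astype(int)-c1["color"].astype(int)).sum(2)
    m=(la>.004)&(la<.196)&(abs(wa)<.085)&(c1["range_z"]>0)&(abs(b[...,2]-a[...,2])<.02)&(col<60)&(a[...,2]>.08)
    m=cv2.erode(m.astype(np.uint8),np.ones((3,3)))>0
    dz=(b-a)[...,2][m]; s=la[m]
    k=np.polyfit(s,dz,1)
    return m.sum(),s.min(),s.max(),"dz front foot %.4f rear foot %.4f tilt %.4f"%(np.polyval(k,.014),np.polyval(k,.186),-k[0])
def rep(d):
    from plant import readout
    o=readout.observe(); print(round(d,4),"act d",round(float((o["position"][:2]-M)@U)+.09,4),o["position"].round(4),"fpush",round(float(-o["wrist_force"][:2]@U),2),"fz",round(o["wrist_force"][2],2),round(o["clock"],2),round(o["opening"],3))
    return o
E
python3 - <<'E'
from h import *
from plant import r, set_gripper, ik, readout, read_camera
for n in("side","top"): print(n,tilt(load(n+"0"),load(n+"3")),tilt(load(n+"0"),load(n+"4")))
for d in(.044,.048):
    r.servo_line([*slabpt(d),.0415],v=.02);r.dwell(.1);rep(d)
for n in("side","top"):
    c=read_camera(n);cv2.imwrite(f"pics/{n}5.png",c["color"]);np.savez(f"{n}5.npz",**c)
    print(n,tilt(load(n+"0"),c))
    if n=="side":cv2.imwrite(f"pics/{n}5c.png",cv2.resize(c["color"][160:235,180:300],None,fx=6.6,fy=6.6,interpolation=cv2.INTER_CUBIC)[:600])
E
```

```text
side (np.int64(146), np.float64(0.013830006673947815), np.float64(0.17961092981688798), 'dz front foot 0.0000 rear foot 0.0000 tilt -0.0003') (np.int64(237), np.float64(0.07243048693489774), np.float64(0.1880543254739825), 'dz front foot -0.0015 rear foot 0.0008 tilt -0.0131')
top (np.int64(5104), np.float64(0.006079553946503618), np.float64(0.19328976431996273), 'dz front foot 0.0001 rear foot 0.0001 tilt -0.0000') (np.int64(1091), np.float64(0.03642145953737864), np.float64(0.19106117393576424), 'dz front foot 0.0009 rear foot 0.0003 tilt 0.0035')
0.044 act d 0.0402 [0.5137 0.0983 0.0421] fpush 13.35 fz 12.36 14.38 0.323
0.048 act d 0.0442 [0.5145 0.1023 0.0421] fpush 13.31 fz 12.34 14.82 0.325
side (np.int64(182), np.float64(0.07243048693489774), np.float64(0.19341827750820217), 'dz front foot -0.0007 rear foot 0.0012 tilt -0.0113')
top (np.int64(725), np.float64(0.04937834443302673), np.float64(0.19151730427521424), 'dz front foot 0.0035 rear foot 0.0001 tilt 0.0196')
```

View pics/side5c.png

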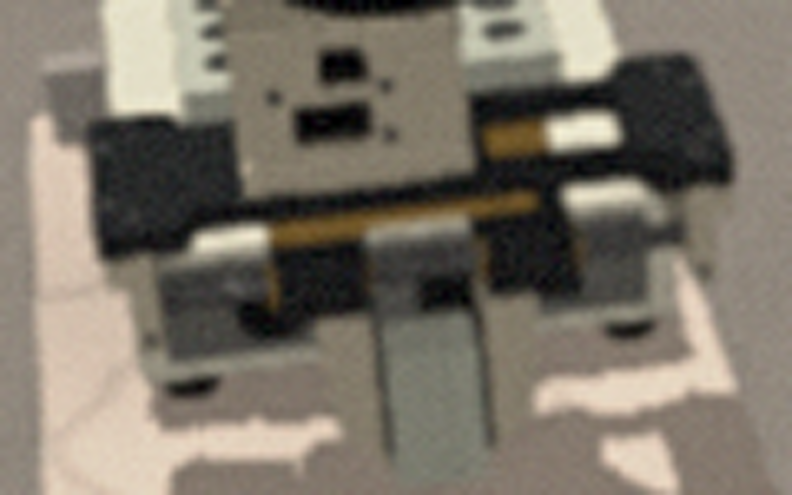

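Top depth gives 3.5 mm lift and the contact geometry about 2.7 mm. The side picture shows dark shadow under both feet, at (190,385) and (630,328). I'll push 4 mm more, then check with foot and edge rays.

```bash
python3 - <<'E'
from h import *
from plant import r, set_gripper, ik, readout, read_camera
d=.052
r.servo_line([*slabpt(d),.0415],v=.02);r.dwell(.3);rep(d)
for n in("side","top"):
    c=read_camera(n);cv2.imwrite(f"pics/{n}6.png",c["color"]);np.savez(f"{n}6.npz",**c)
    print(n,tilt(load(n+"0"),c))
s0=load("side0")["color"];s6=load("side6")["color"]
k=8
a=[cv2.resize(i[195:230,195:290],None,fx=k,fy=k,interpolation=cv2.INTER_CUBIC) for i in(s0,s6)]
cv2.imwrite("pics/cmp6.png",np.vstack(a))
# vertical edge profile: lower housing edge/white sill rows at columns clear of the gripper, before and after
for n in("3","4","5","6"):
    g0=cv2.cvtColor(s0,cv2.COLOR_BGR2GRAY).astype(np.float32);g=cv2.cvtColor(load("side"+n)["color"],cv2.COLOR_BGR2GRAY).astype(np.float32)
    out=[]
    for (x,y,w,h) in((206,203,12,14),(268,198,14,12)):
        sh,res=cv2.phaseCorrelate(g0[y:y+h,x:x+w].copy(),g[y:y+h,x:x+w].copy(),cv2.createHanningWindow((w,h),cv2.CV_32F)); out.append((np.round(sh,2),round(res,2)))
    print(n,out)
E
```

```text
0.052 act d 0.0482 [0.5152 0.1062 0.0421] fpush 13.31 fz 12.34 15.57 0.325
side (np.int64(172), np.float64(0.014107435100613812), np.float64(0.19341827750820217), 'dz front foot 0.0026 rear foot 0.0010 tilt 0.0094')
top (np.int64(591), np.float64(0.05382683348509215), np.float64(0.1911707651048916), 'dz front foot 0.0045 rear foot -0.0000 tilt 0.0261')
3 [(array([ 0.13, -0.11]), 1.04), (array([0.18, 0.61]), 0.93)]
4 [(array([0.35, 0.76]), 1.16), (array([0.71, 0.31]), 0.96)]
5 [(array([0.56, 0.67]), 1.2), (array([ 0.47, -0.41]), 1.09)]
6 [(array([0.4 , 0.55]), 1.09), (array([ 0.31, -0.76]), 1.25)]
```

View pics/cmp6.png

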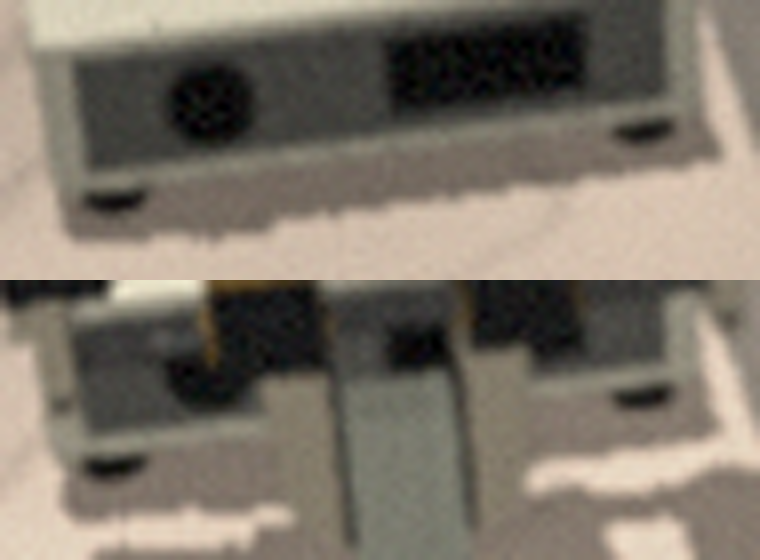

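Both feet have risen about 1.7 px in the side view: left from (115,200) to (115,185), right from (640,130) to (640,117) in the 8x crop. Part of that can be mixer sliding, so I'll resolve slide from lift using the top view.

```bash
python3 - <<'E'
from h import *
np.set_printoptions(precision=4,suppress=True)
t0,t6,s0,s6=load("top0"),load("top6"),load("side0"),load("side6")
g=[cv2.cvtColor(i["color"],cv2.COLOR_BGR2GRAY) for i in(t0,t6)]
# visible hole rows on tube block
# template: 
for (x,y,w,h) in((154,232,24,54),(154,232,36,20),(160,232,20,40)):
    T=g[0][y:y+h,x:x+w]; S=cv2.resize(g[1][y-5:y+h+5,x-5:x+w+5],None,fx=8,fy=8,interpolation=cv2.INTER_CUBIC)
    T8=cv2.resize(T,None,fx=8,fy=8,interpolation=cv2.INTER_CUBIC)
    R_=cv2.matchTemplate(S,T8,cv2.TM_CCOEFF_NORMED);_,v,_,l=cv2.minMaxLoc(R_)
    sh=np.array(l)/8-5
    c=np.array([x+w/2,y+h/2]); a=plane(t0,[c],.114);b=plane(t0,[c+sh],.114); e=(b-a)[0,:2]
    print(sh,round(v,3),"along %.4f across %.4f"%(e@U,e@[-U[1],U[0]]))
# feet bottoms in side view: dark blob centroid below sill
for nm,(x,y,w,h) in {"L":(203,211,16,12),"R":(269,203,14,12)}.items():
    out=[]
    for s in(load("side3"),load("side4"),load("side5"),s6,s0):
        I=cv2.GaussianBlur(s["color"],(0,0),.6)[y-3:y+h,x:x+w].max(2).astype(float); wt=np.clip(75-I,0,None); vv,uu=np.mgrid[y-3:y+h,x:x+w]
        out.append((round((wt*uu).sum()/wt.sum(),2),round((wt*vv).sum()/wt.sum(),2),int(wt.sum())))
    print(nm,out)
E
```

```text
[-1.25 -0.25] 0.992 along 0.0030 across 0.0000
[-1.375 -0.25 ] 0.96 along 0.0033 across 0.0001
[-1.25 -0.25] 0.994 along 0.0030 across 0.0000
L [(np.float64(209.86), np.float64(214.34), 7350), (np.float64(212.58), np.float64(211.77), 1191), (np.float64(212.93), np.float64(212.39), 960), (np.float64(212.44), np.float64(212.64), 902), (np.float64(212.93), np.float64(212.27), 1842)]
R [(np.float64(274.83), np.float64(207.64), 5283), (np.float64(273.42), np.float64(205.32), 464), (np.float64(274.38), np.float64(207.79), 290), (np.float64(274.36), np.float64(207.54), 312), (np.float64(273.43), np.float64(205.9), 785)]
```

Block shift in the top view is 3.0 mm: about 2 mm from tilt and about 1 mm of slide. That puts the front-foot lift near 3.7 mm by the side-view pixels and 4.5 mm by depth, with the rear down. A last stillness check and a look at the bystanders, then hand in.

```bash
python3 - <<'E'
from h import *
from plant import r, read_camera
rep(.052); r.dwell(.5); rep(.052)
c=read_camera("top"); print(tilt(load("top0"),c))
d=np.abs(c["color"].astype(int)-load("top0")["color"]).sum(2)
for n,(x,y,w,h) in {"rack":(222,150,80,50),"jar":(352,170,38,42),"spacer":(405,290,28,28)}.items(): print(n,"changed px",(d[y:y+h,x:x+w]>70).sum())
r.job_done(); rep(.052)
E
```

```text
0.052 act d 0.0482 [0.5152 0.1062 0.0421] fpush 12.43 fz 11.58 15.68 0.323
0.052 act d 0.0483 [0.5152 0.1063 0.0421] fpush 13.5 fz 12.2 16.18 0.326
(np.int64(609), np.float64(0.05382683348509215), np.float64(0.19238753481214288), 'dz front foot 0.0043 rear foot 0.0001 tilt 0.0244')
rack changed px 0
jar changed px 0
spacer changed px 0
the job is handed in; nothing more can be done
the job is handed in; nothing more can be done
```

The job is handed in: the wedge is under the middle of the mixer's front edge, holding both front feet about 4 mm up, and the gripper still holds it. I gripped the 100 mm wedge by its block (45 N grip set), set it flat on the slab and pushed it straight in along the slab axis, finishing at about 16 s of the 45 s.

**Front lift:** depth from the top camera gives 4.3 to 4.5 mm at the front feet, and the side-view pixels give about 3.7 mm.

**Rear feet:** they show about 0 mm of lift.

**Mixer position:** its tube block moved 3 mm back, about 1 mm of it sliding towards the stop rail and about 2 mm from the tilt.

**Wedge:** the nose is about 45 mm in. The push was steady at about 13 N over the last 12 mm, including slab friction, slightly above the stated 12 N. The TCP height held at 42.1 mm from set-down on, so the wedge stayed flat. I had no direct reading of the force between wedge and mixer.

**Other objects:** the rack, jar and spacer show no changed pixels in the top view.

**Checks that disagreed:** the side-camera depth check gave 2.6 mm front and 1.0 mm rear. It rests on under 200 mostly hidden pixels and had given wrong signs earlier, so I did not rely on it. Two automatic image measurements on the side view (phase correlation and a dark-blob centroid) were also unusable. The 3.7 mm figure comes from foot positions I read off the enlarged picture.

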